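# Air the dry-block incubator: probe in its well, lid held at the pointer

### The arm

A 7-joint arm with a two-finger parallel gripper is mounted at the origin on the work surface. World frame = base frame: x ahead of the robot, y to its left, z up, the work surface at z = 0. Lengths are in mm, angles in rad, forces in N, time in s.
With the tool pointing down it reaches from about 400 to 900 mm from the base axis. Payload 5.6 kg.
Tool frame: the origin (TCP) lies midway between the tips of the shut fingers; the grasp point (between the pads) lies 19 mm behind it; x points along the fingers, y is the direction in which the jaws open and shut, and the axes are right-handed (so a half turn about x gives the same grasp; the last joint's range is limited). The gripper opens to 92 mm and grips with 3 to 60 N. Pads are 20 mm wide; open, the fingers measure 128 mm over their backs; the gripper's body (75 mm by 189 mm) begins 69 mm behind the grasp point.
Start: joints at [1.291, 0.468, -0.012, 1.603, 0.006, 1.071, -0.056], TCP at [152.443, -631.878, 214.592] pointing down, gripper open.
Joint ranges: [-2.53, 2.53], [-0.31, 2.02], [-1.57, 1.55], [0.28, 2.44], [-1.29, 4.43], [0.15, 1.84], [-2.92, 2.92]. Speed limits (rad/s): [2.57, 2.57, 3.14, 3.14, 3.14, 3.14, 3.14].

### API

Orientations are given as a rotation vector (axis times angle).
In Python, from cell import robot, grip, kin, viewer gives the robot as it stands. Calls block until the motion is done:
- robot.movep(position, orientation): joint-space move of the TCP to a pose.
- robot.servo_line(position, feed=150, rotation=None): straight line of the TCP; rotation=None keeps the orientation; feed is the mean speed in mm/s.
- robot.goto_joints(angles): joint-space move.
- grip(opening, newtons=None): opening from 0.0 (shut) to 1.0 (fully open); newtons is the grip in N (None keeps the last); returns when the fingers have stopped.
- robot.hold(seconds).
- kin.ik(position, orientation): joint angles nearest the present ones, or None.
- robot.observe(): the state.
- viewer.read_camera(name): name is "side" or "top" or "wrist"; returns the picture (400x640x3 uint8, red, green, blue); there is no depth.
- viewer.camera_info(name): a dict with "camera_matrix" (3x3 intrinsics, pixels), "R" (3x3) and "t" (3): a world point X has camera coordinates R X + t. Camera axes: x right, y down, z forward; pixel columns grow to the right and rows downward; lengths in mm; the calibration is good to about 2 mm. A picture is of the moment at which its call begins: read the wrist's pose just before it. camera_info takes no time and is no camera call; for the wrist camera it gives the pose at the moment of the call.
A pose or a line that the arm cannot do raises robot.IKError and nothing moves.
- robot.job_done(): hands the job in, once; it reports no verdict.
Trained networks look in the newest picture that a camera, given by its name, has taken for a name from the list of things; names that differ only in an ending like _2 or _b are one class to them, and where a whole thing is asked for, a point or a joint stands for the part that bears it (a point fixed in the world has none). Each returns a list of dicts, best first, with "confidence" (0 to 1); they miss things now and then, are a little off and sometimes report something else, mostly with a low value. They report only what shows in the picture. A call takes as long as a camera call. They do not tell look-alikes from the thing itself.
- viewer.silhouettes(name, camera): "mask" (400x640 bool, what is visible of it).
- viewer.pinpoint(name, camera): "at" ([x, y, z] in mm, in the coordinates of the camera as it stood for that picture, good to about 4 mm: a listed point, or the origin of a listed thing).
The state is a dict: "t": time; "joints": joint angles; "joint_velocities": joint speeds; "joint_torque": joint torques, N m; "tcp_pos": TCP position; "tcp_rot": TCP orientation; "contact_force": force on the tool from outside, world axes, zero at the start; "wrist_torque": the same for the moment, N m; "grip_width": opening from 0.0 (shut) to 1.0 (fully open).
Only numpy, scipy, OpenCV 4.12 (cv2) and the standard library are available. Lean on these libraries where they do the work, as an engineer would, in place of code of your own. Each camera call takes 0.05 s, during which the arm holds its last target. There are 200 camera calls.

### The job

Air the dry-block incubator: take the yellow-headed thermometer probe out of its blue parking stand and stand it upright, fully down, in the round well (yellow square) on the incubator's blue side deck, and let go of it. Then lift the sprung lid by its black handle until the red line on its edge is in line with the orange pointer, and keep holding it there: the lid shuts by itself, so the program finishes while still holding it. Leave the pointer, the dishes, the bottle and the tip box where they are.

Things in the scene. Friction and masses are not known exactly. Their poses are not given: they have to be found in the camera images.
- bath: dry-block incubator fixed on the bench, turned about the vertical by its yaw. White lid bay 240 (x) x 190 (y) mm, 100 mm high, and on its left (+y) side a blue deck 240 x 70 mm, also 100 mm high. Origin: on the bench under the centre of the lid bay; x points from its front (handle side, toward the robot) to its hinge side, y to the blue deck, z up
- well_mouth (a point): centre of the mouth of the round vertical well in the blue deck (top face of the deck, 100 mm above the bench, 130 mm to +y of the incubator's origin). Hole 14 mm across, 45 mm deep, 2 mm chamfer, a painted yellow square round it
- stand: blue block 80 x 80 x 60 mm, fixed to the bench, with one vertical hole in the middle of its top (14 mm across, 45 mm deep) in which the probe stands at the start. Origin: centre of its underside
- probe: loose thermometer probe, 120 mm long, about 60 g, standing upright in the stand at the start. Steel stem 9 mm across and 80 mm long, with a tapered foot; above it a round yellow head 22 mm across and 40 mm tall, to be gripped. Origin: the foot end, on the axis; z runs along it to the head
- probe_center (a point): centre of the probe, 60 mm above its foot end (the middle of the yellow head is 40 mm farther up the probe's z axis)
- probe_tip (a point): foot end of the probe's steel stem, on its axis
- lid (a joint): lid angle in rad: 0 = shut, grows as the front edge is lifted, stop at 1.2. A spring and the lid's weight pull it shut: about 4 N at the handle when shut, about 5 to 6 N at 0.7 rad. It never stays up by itself
- lid_handle (a point): middle of the lid's black handle, a round bar 12 mm across and 84 mm long along the incubator's y (parallel to the hinge), bridging two posts. In the lid's own axes it lies 195 mm to -x and 50 mm to +z of the hinge; 44 mm from the bar's axis to the lid's top face. The point turns with the lid
- lid_hinge (a point): point on the lid's hinge axis (parallel to the incubator's y), above the middle of its far edge, 107 mm above the bench. Turns with the lid: its x axis is level when shut and its -x points along the lid to the front edge. The lid is a grey frame 230 x 180 x 12 mm with a clear window and a red line along its right (-y) edge, in the plane of the hinge axis
- pointer (a joint): angle of the orange pointer in rad on the same scale as the lid: with lid and pointer at the same value the lid's red edge line is in line with the pointer. It is set at random and held by friction
- pointer_hinge (a point): pivot of the pointer, on the lid's hinge axis, 106 mm to -y of the lid's middle plane. Turns with the pointer: its -x points along it
- pointer_tip (a point): free end of the orange pointer, a flat bar 145 mm long, 10 mm wide, 4 mm thick, on the right (-y) side of the lid, 15 mm beyond the lid's edge
- dishes: bystander: stack of three round culture dishes, 90 mm across and 48 mm high. Origin: centre of the underside
- bottle: bystander: round bottle with a blue cap, 70 mm across, 150 mm high. Origin: centre of the underside
- tipbox: bystander: blue box with a clear cover, 122 x 82 x 65 mm. Origin: centre of the underside
Mind the look-alikes: they are no part of the job. What is meant by the probe is not pink, and is the larger of those in its own colour.

How it is judged (in metres and radians):
On the way, in this order (a step that is already met when the one before it is completed fails the run):
1. the probe stands released and fully down in the well, the lid still shut (horizontal distance between probe_tip and well_mouth below 0.008 m and z of probe_tip in the frame of well_mouth below -0.038 m and angle between probe_center's own z axis and vertical below 0.2 rad and contact force between the fingers and probe below 0.1 N and value of joint lid below 0.06 rad), for 0.2 s.
2. the lid is held at the pointer by the gripper (angle between the x axis of lid_hinge and the x axis of pointer_hinge, either way round below 0.07 rad and value of joint lid above 0.25 rad and contact force between the fingers and lid above 0.5 N and contact force between probe and lid below 0.2 N), for 0.3 s.
At the end, for the whole second after the job is handed in: the probe stands in the well, upright within 11 degrees, its foot at least 38 mm below the mouth and within 8 mm of the well's axis, untouched by the fingers and by the lid; the lid stands still within 0.07 rad (4 degrees) of the pointer, borne by the fingers (all of step 2 and horizontal distance between probe_tip and well_mouth below 0.008 m and z of probe_tip in the frame of well_mouth below -0.038 m and angle between probe_center's own z axis and vertical below 0.2 rad and contact force between the fingers and probe below 0.1 N and velocity of joint lid between -0.08 and 0.08 rad/s and linear speed of probe below 0.03 m/s); the arm keeps its last pose, push and grip.
It fails at once if the orange pointer is moved (distance of pointer_tip from where it was at the start of the episode above 0.012 m).
It fails at once if the dishes are shifted by over 30 mm (distance of dishes from where it was at the start of the episode above 0.03 m).
It fails at once if the bottle is shifted by over 30 mm (distance of bottle from where it was at the start of the episode above 0.03 m).
It fails at once if the tip box is shifted by over 30 mm (distance of tipbox from where it was at the start of the episode above 0.03 m).
It also fails if it takes over 56 s, if anything falls off the work surface, if the arm or the gripper's body presses on something with over 40 N, if the wrist force passes 120 N, or if a joint passes its speed limit or range.

## Working session

There is one attempt and no reset: what is moved stays moved. The work goes in short steps, each a Python script; the robot and the scene stay as the last script left them, time stands still between calls to the robot, and variables do not carry over. Pictures are saved under pics/ and viewed, about 8 in all and at most 12, crops included, and the job is handed in when it is done.

```bash
ls; mkdir -p pics; cat > h.py <<'E'
import numpy as np, cv2
from scipy.spatial.transform import Rotation as Ro
from cell import robot, grip, kin, viewer
def snap(c,f=None):
    i=viewer.camera_info(c); im=viewer.read_camera(c)
    if f: cv2.imwrite('pics/'+f,im[:,:,::-1])
    return im,i
def w(i,p): return np.array(i['R']).T@(np.array(p)-np.array(i['t']))
def px(i,X):
    c=np.array(i['camera_matrix'])@(np.array(i['R'])@np.array(X)+np.array(i['t'])); return c[:2]/c[2]
def ray(i,u,v,z):
    R=np.array(i['R']);o=-R.T@np.array(i['t']);d=R.T@np.linalg.inv(i['camera_matrix'])@[u,v,1.]
    return o+d*(z-o[2])/d[2]
E
python3 - <<'E'
from h import *
a,i=snap('top'); 
for n in ['probe','probe_center','probe_tip','well_mouth','bath','stand','lid_handle','lid_hinge','pointer_tip','pointer_hinge','dishes','bottle','tipbox']:
    for d in viewer.pinpoint(n,'top')[:4]: print('top',n,w(i,d['at']).round(),px(i,w(i,d['at'])).round(),round(d['confidence'],2))
b,i=snap('side')
for n in ['probe_center','well_mouth','stand','lid_handle','lid_hinge','pointer_tip','pointer_hinge']:
    for d in viewer.pinpoint(n,'side')[:4]: print('side',n,w(i,d['at']).round(),px(i,w(i,d['at'])).round(),round(d['confidence'],2))
cv2.imwrite('pics/a.png',a[:,:,::-1]);cv2.imwrite('pics/b.png',b[:,:,::-1])
o=robot.observe();print(o['t'],o['tcp_rot'],Ro.from_rotvec(o['tcp_rot']).as_matrix().round(2))
E
```

```text
pics
top probe [ 497. -230.    1.] [386. 247.] 0.53
top probe [712. -13. 108.] [317. 172.] 0.49
top probe [ 482. -323.   16.] [417. 251.] 0.46
top probe [ 393. -335.    1.] [422. 281.] 0.46
top probe_center [ 395. -327.   45.] [422. 280.] 0.6
top probe_center [ 503. -228.   47.] [388. 244.] 0.5
top probe_center [ 483. -334.   74.] [425. 249.] 0.45
top probe_tip [ 393. -336.   -1.] [422. 281.] 0.46
top probe_tip [ 500. -232.   -2.] [387. 246.] 0.41
top probe_tip [ 641. -351.   -1.] [423. 202.] 0.36
top well_mouth [560.  77. 103.] [286. 223.] 0.87
top bath [603. -49.   3.] [328. 214.] 0.72
top bath [708. -14. 108.] [317. 173.] 0.52
top stand [ 483. -330.    2.] [419. 252.] 0.7
top stand [ 642. -350.   -3.] [422. 202.] 0.49
top lid_handle [526. -77. 159.] [340. 232.] 0.82
top lid_hinge [712. -15. 109.] [317. 172.] 0.85
top lid_hinge [524. -74. 157.] [339. 232.] 0.58
top lid_hinge [560.  76. 104.] [287. 223.] 0.34
top pointer_tip [ 633. -147.  195.] [366. 191.] 0.37
top pointer_hinge [ 743. -117.  110.] [351. 162.] 0.61
top dishes [395. 302.  -2.] [214. 282.] 0.7
top bottle [ 640. -350.   -2.] [422. 203.] 0.85
top bottle [712. -17. 105.] [318. 172.] 0.53
top bottle [ 485. -330.   75.] [424. 249.] 0.25
top tipbox [646. 352.  -3.] [201. 202.] 0.89
side probe_center [ 479. -330.   77.] [313. 318.] 0.74
side probe_center [ 390. -330.   43.] [271. 340.] 0.74
side probe_center [ 492. -232.   45.] [306. 292.] 0.64
side well_mouth [559.  77. 100.] [298. 188.] 0.82
side stand [ 479. -327.    1.] [313. 340.] 0.98
side lid_handle [522. -67. 156.] [297. 206.] 0.7
side lid_hinge [705. -16. 104.] [360. 196.] 0.77
side pointer_tip [ 630. -148.  194.] [353. 205.] 0.7
side pointer_hinge [ 739. -113.  107.] [388. 215.] 0.74
side pointer_hinge [522. -70. 158.] [298. 206.] 0.22
side pointer_hinge [ 482. -331.   78.] [314. 318.] 0.2
1.1 [ 2.09579031  0.24921751 -2.09582991] [[-0.    0.23 -0.97]
 [-0.   -0.97 -0.23]
 [-1.    0.    0.  ]]
```

View both.

View pics/a.png

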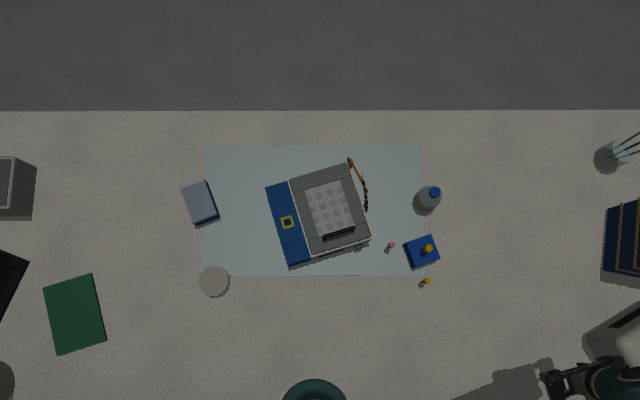

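View pics/b.png

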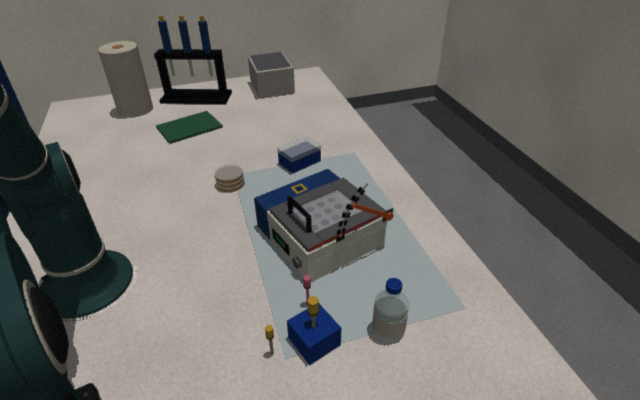

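Candidates for the probe (top picture): yellow head in the blue stand (427,248), small loose yellow one (425,282), pink one (390,245). I choose the one in the stand, which is larger and yellow, and will check it close up from the wrist.

```bash
cat >> h.py <<'E'
def down(yaw,tilt=0):
    # tool x down (tilt>0: leaning so that it points forward), tool y along bath x at yaw (sign per s)
    x=np.array([0,0,-1.]);y=np.array([np.cos(yaw),np.sin(yaw),0]);m=np.c_[x,y,np.cross(x,y)]
    r=Ro.from_matrix(m)
    if tilt: r=Ro.from_rotvec(-tilt*np.array([-np.sin(yaw),np.cos(yaw),0]))*r
    return r.as_rotvec()
YAW=0.314
E
python3 - <<'E'
from h import *
for s in (0,np.pi):
  for p in ([482,-330,300],[482,-330,96],[560,77,136],[525,-72,140]):
    q=kin.ik(p,down(YAW+s)); print(s,p,None if q is None else np.round(q,2))
E
```

```text
0 [482, -330, 300] [ 0.94  0.33 -0.5   1.64  0.17  1.21  0.71]
0 [482, -330, 96] [ 0.89  0.56 -0.46  1.83  0.32  0.82  0.59]
0 [560, 77, 136] [ 0.43  0.58 -0.83  1.84  0.52  0.95 -0.31]
0 [525, -72, 140] [ 0.6   0.46 -0.66  1.93  0.36  0.88  0.08]
3.141592653589793 [482, -330, 300] [ 0.51  0.28  0.04  1.67 -0.01  1.19 -2.27]
3.141592653589793 [482, -330, 96] [ 0.43  0.5   0.14  1.87 -0.1   0.78 -2.2 ]
3.141592653589793 [560, 77, 136] [-1.    0.67  1.12  1.93 -0.72  1.01 -2.37]
3.141592653589793 [525, -72, 140] [ 0.2   0.37 -0.16  1.95  0.08  0.82 -2.82]
```

```bash
python3 - <<'E'
from h import *
robot.movep([470,-325,290],down(YAW))
a,i=snap('wrist','c.png')
print('cam',w(i,[0,0,0]).round(),'axis',np.array(i['R'])[2].round(2),robot.observe()['tcp_pos'],robot.observe()['t'])
for n in ['probe_center','probe_tip','stand']:
    for d in viewer.pinpoint(n,'wrist')[:3]: print(n,w(i,d['at']).round(1),px(i,w(i,d['at'])).round(),round(d['confidence'],2))
for d in viewer.silhouettes('probe','wrist')[:3]:
    ys,xs=np.where(d['mask']);print('mask',len(xs),xs.min(),xs.max(),ys.min(),ys.max(),d['confidence'])
E
```

```text
cam [ 448. -261.  459.] axis [ 0.07 -0.23 -0.97] [ 469.07629648 -326.48180693  289.58254662] 2.7917
probe_center [ 481.7 -325.3   73.8] [328. 182.] 0.77
probe_center [ 386.2 -333.6   42. ] [265. 164.] 0.75
probe_center [ 495.8 -230.2   45.2] [357. 119.] 0.62
probe_tip [ 391.7 -327.4   -2.3] [275. 158.] 0.75
probe_tip [ 483.6 -328.7   15. ] [327. 177.] 0.7
probe_tip [ 493.9 -228.7   -0.7] [353. 119.] 0.69
stand [ 476.4 -330.5    1.5] [323. 176.] 0.89
mask 334 319 336 177 201 0.75
mask 165 256 273 159 171 0.73
mask 169 352 367 111 124 0.71
```

View pics/c.png

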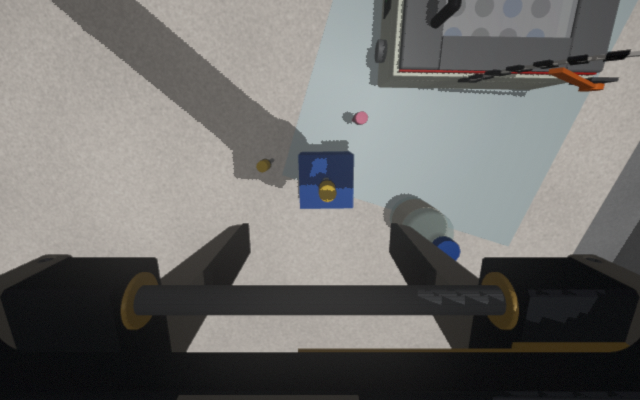

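The wrist view confirms the choice: the large yellow head stands in the blue block at (328,190). The small yellow one (264,166) and the pink one (361,118) stand loose on the bench.

```bash
cat > m.py <<'E'
from h import *
i=viewer.camera_info('wrist'); im=cv2.imread('pics/c.png')
h=cv2.cvtColor(im,cv2.COLOR_BGR2HSV)
y=(h[...,0]>15)&(h[...,0]<35)&(h[...,1]>100)&(h[...,2]>60)
y[:150]=0;y[215:]=0;y[:,:300]=0;y[:,350:]=0
ys,xs=np.where(y);print('yellow',xs.min(),xs.max(),ys.min(),ys.max())
r=(xs.max()-xs.min()+1)/2
print('head top',ray(i,(xs.min()+xs.max())/2,ys.max()-r+.5,135).round(1))
b=((h[...,0]>100)&(h[...,0]<130)&(h[...,1]>120)).astype(np.uint8);b[:145]=0;b[220:]=0;b[:,:290]=0;b[:,365:]=0
b=b|y.astype(np.uint8)
c=max(cv2.findContours(b,0,1)[0],key=cv2.contourArea)
R=cv2.minAreaRect(c);print(R,[ray(i,*p,60).round(1) for p in cv2.boxPoints(R)], ray(i,*R[0],60).round(1))
E
python3 m.py
```

```text
yellow 319 335 181 201
head top [ 480.3 -327.9  135. ]
((325.5, 181.0), (52.0, 53.0), 90.0) [array([ 432., -303.,   60.]), array([ 504.1, -279.6,   60. ]), array([ 530. , -352.4,   60. ]), array([ 454.5, -376.9,   60. ])] [ 479.9 -327.1   60. ]
```

```bash
python3 - <<'E'
from h import *
r=down(YAW)
robot.movep([480.2,-327.8,170],r); o=robot.observe();print(o['tcp_pos'].round(1) if hasattr(o['tcp_pos'],'round') else o['tcp_pos'])
robot.hold(0.2); e=np.array([480.2,-327.8,170])-robot.observe()['tcp_pos'];print('err',e.round(2))
robot.servo_line([480.2+e[0],-327.8+e[1],96+e[2]],feed=100); print(robot.observe()['tcp_pos'])
grip(0.0,25); robot.hold(0.2); o=robot.observe();print(o['grip_width'],o['tcp_pos'],o['contact_force'])
robot.servo_line([480.2,-327.8,200],feed=120)
robot.servo_line([480.2,-327.8,315],feed=200)
p=np.array([560,77,0])+60*np.array([np.sin(YAW),-np.cos(YAW),0]);p[2]=315
robot.movep(p,r); robot.hold(0.3)
a,i=snap('wrist','d.png'); o=robot.observe();print(o['t'],o['grip_width'],o['tcp_pos'],o['contact_force'],Ro.from_rotvec(o['tcp_rot']).as_matrix().round(3).tolist())
np.savez('d.npz',R=i['R'],t=i['t'],camera_matrix=i['camera_matrix'],tcp=o['tcp_pos'])
for n in ['probe_center','probe_tip','well_mouth','lid_handle','lid_hinge','pointer_tip','pointer_hinge']:
    for d in viewer.pinpoint(n,'wrist')[:2]: print(n,w(i,d['at']).round(1),px(i,w(i,d['at'])).round(),round(d['confidence'],2))
s,i=snap('side')
for n in ['probe_center','probe_tip']:
    for d in viewer.pinpoint(n,'side')[:3]: print('side',n,w(i,d['at']).round(1),px(i,w(i,d['at'])).round(),round(d['confidence'],2))
u,v=px(i,o['tcp_pos']).astype(int);u=max(u-60,0);v=max(v-60,0);s=cv2.resize(s[v:v+120,u:u+120],(400,400))
cv2.imwrite('pics/d2.png',np.hstack([cv2.imread('pics/d.png'),])); cv2.imwrite('pics/e.png',s[:,:,::-1])
E
```

```text
[ 480.8 -328.   170.7]
err [-1.21  0.83 -2.37]
[ 479.52454901 -327.15727056   94.16654515]
0.23490244666875595 [ 479.0151111  -326.93130165   93.60833888] [ 0.32557587 -0.610694    0.3691416 ]
9.3833 0.23554522849234097 [578.56866427  19.26686286 315.00364285] [ 1.05818815 -0.48755226 -1.00721014] [[0.0, 0.951, 0.308], [-0.0, 0.308, -0.951], [-1.0, -0.0, 0.0]]
probe_center [579.6  20.  296.3] [321. 227.] 0.81
probe_center [ 388.5 -333.    41.4] [163. 321.] 0.4
probe_tip [580.2  17.2 235. ] [320. 207.] 0.59
well_mouth [563.4  79.7 104. ] [322. 134.] 0.61
lid_handle [525.3 -71.6 157.7] [257. 242.] 0.86
lid_hinge [711.1 -13.1 109.3] [400. 230.] 0.95
pointer_tip [ 631.2 -150.9  197.4] [317. 337.] 0.71
side probe_center [ 495.7 -231.4   45.3] [307. 291.] 0.65
side probe_center [ 389.7 -329.4   42.4] [271. 340.] 0.64
side probe_center [582.3  14.3 297.9] [311. 133.] 0.59
side probe_tip [580.5  20.3 233.1] [310. 156.] 0.6
side probe_tip [ 493.1 -232.9   -1.6] [307. 305.] 0.47
side probe_tip [ 387.7 -329.7    3.4] [271. 352.] 0.46
```

View pics/d.png

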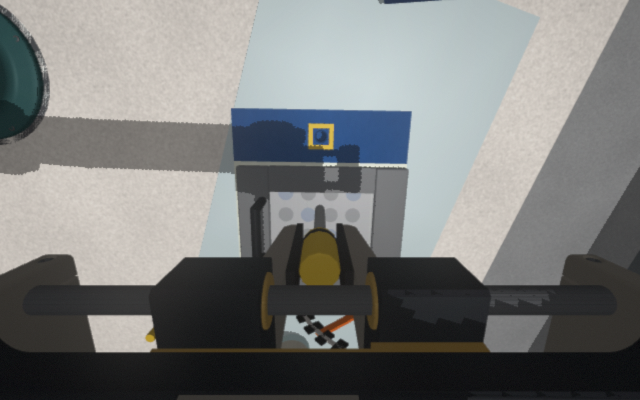

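View pics/e.png

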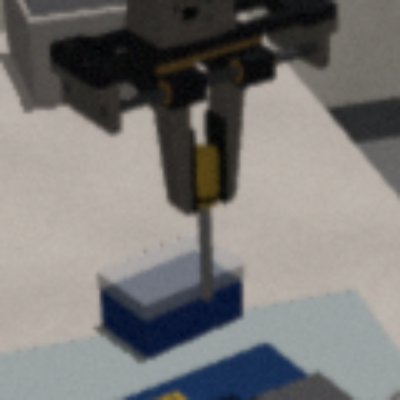

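The wrist view shows the probe gripped upright, foot at about (320,207), and the well's yellow square at (320,136). The side crop shows it hanging straight. Now I'll fit the square.

```bash
cat > m2.py <<'E'
from h import *
i=dict(np.load('d.npz')); im=cv2.imread('pics/d.png')
h=cv2.cvtColor(im,cv2.COLOR_BGR2HSV)
y=((h[...,0]>12)&(h[...,0]<40)&(h[...,1]>90)&(h[...,2]>80)).astype(np.uint8)
y[:115]=0;y[160:]=0;y[:,:300]=0;y[:,345:]=0
c=np.vstack(cv2.findContours(y,0,1)[0]);R=cv2.minAreaRect(c)
P=np.array([ray(i,*p,100) for p in cv2.boxPoints(R)]);print(R,P.round(1).tolist(),'well',P.mean(0).round(1))
# blue deck
b=((h[...,0]>100)&(h[...,0]<130)&(h[...,1]>140)).astype(np.uint8)
b[:100]=0;b[175:]=0;b[:,:220]=0;b[:,425:]=0
b=cv2.morphologyEx(b|y,cv2.MORPH_CLOSE,np.ones((9,9)))
c=max(cv2.findContours(b,0,1)[0],key=cv2.contourArea);q=cv2.approxPolyDP(c,6,True)[:,0]
print([(tuple(p),ray(i,*map(float,p),100).round().tolist()) for p in q])
t=i['tcp'];print('pred tip px',px(i,t-[0,0,78.6]))
g=im[190:230,300:340];cv2.imwrite('pics/f.png',np.hstack([cv2.resize(im[190:250,290:350],(400,400),interpolation=0),cv2.resize(im[105:165,290:350],(400,400),interpolation=0)]))
E
python3 m2.py
```

```text
((320.4933776855469, 136.15188598632812), (25.063278198242188, 25.367340087890625), 2.4895527362823486) [[550.0, 55.6, 100.0], [541.5, 88.0, 100.0], [573.8, 96.9, 100.0], [583.1, 64.7, 100.0]] well [562.1  76.3 100. ]
[((np.int32(237), np.int32(123)), [450.0, 58.0, 100.0]), ((np.int32(280), np.int32(120)), [504.0, 80.0, 100.0]), ((np.int32(303), np.int32(128)), [536.0, 79.0, 100.0]), ((np.int32(299), np.int32(158)), [543.0, 39.0, 100.0]), ((np.int32(337), np.int32(161)), [594.0, 52.0, 100.0]), ((np.int32(340), np.int32(146)), [591.0, 72.0, 100.0]), ((np.int32(357), np.int32(145)), [613.0, 81.0, 100.0]), ((np.int32(359), np.int32(161)), [623.0, 61.0, 100.0]), ((np.int32(405), np.int32(160)), [683.0, 82.0, 100.0]), ((np.int32(403), np.int32(113)), [657.0, 139.0, 100.0]), ((np.int32(249), np.int32(111)), [462.0, 78.0, 100.0])]
pred tip px [319.04511899 205.23957687]
```

View pics/f.png

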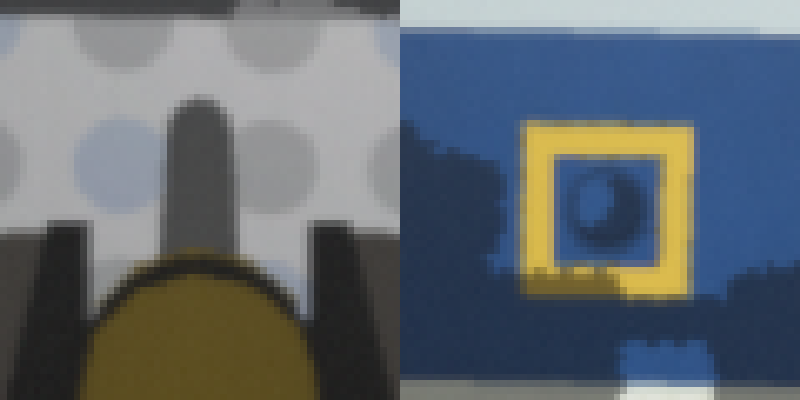

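Predicted and seen foot pixel agree to under 1 px, so the tip lies under the TCP. Next: hover with the foot just above the well and check against the square.

```bash
python3 - <<'E'
from h import *
r=down(YAW)
T=np.array([562.1,76.6,186.]);robot.servo_line(T+[0,0,60],feed=150);robot.servo_line(T,feed=100);robot.hold(0.3)
a,i=snap('wrist');o=robot.observe();tip=np.array(o['tcp_pos'])-[0,0,78.6];print(o['tcp_pos'],px(i,tip),px(i,[562.1,76.6,100]))
b,j=snap('side');u,v=px(i,tip).astype(int);c,d=px(j,tip).astype(int);print(px(j,tip),px(j,[562.1,76.6,100]),(u,v),(c,d))
f=lambda m,u,v,s:cv2.resize(m[v-s:v+s,u-s:u+s],(400,400),interpolation=0)
cv2.imwrite('pics/g.png',np.hstack([f(a,u,v,40),f(b,c,d,25)])[:,:,::-1])
E
```

```text
[562.28072273  76.58881286 186.38013469] [318.82719696 205.40733631] [318.65486628 203.17896467]
[298.73122436 185.4582496 ] [298.78579982 187.78724344] (np.int64(318), np.int64(205)) (np.int64(298), np.int64(185))
```

View pics/g.png

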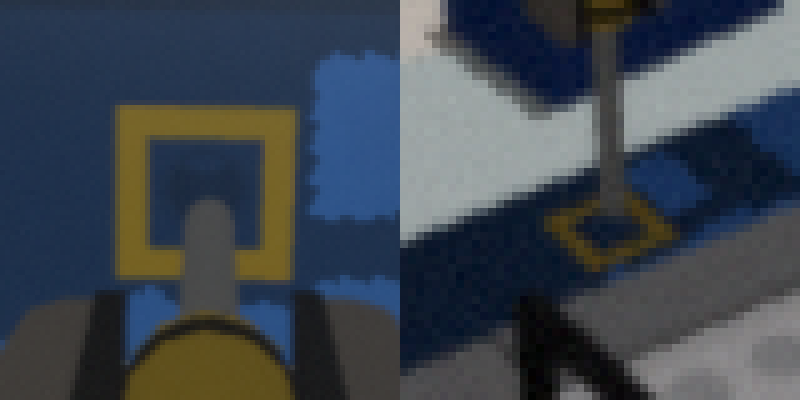

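The foot sits over the square in both views (wrist: foot 210 against square centre 207 in the crop, side: 614 against 612), under 1 mm off. Inserting.

```bash
python3 - <<'E'
from h import *
T=np.array([561.9,76.7,0]);f0=np.array(robot.observe()['contact_force'])
for z in (172,160,148,141,137,135.5,134.5,133.5):
    robot.servo_line(T+[0,0,z],feed=60); robot.hold(0.1); o=robot.observe(); f=np.array(o['contact_force'])-f0
    print(z,np.array(o['tcp_pos']).round(1),f.round(1))
    if abs(f[2])>6 or np.hypot(*f[:2])>8: break
E
```

```text
172 [561.9  76.8 171.9] [-0.7 -0.   0.1]
160 [561.9  76.7 160. ] [-0.   0.7 -0.2]
148 [562.   76.7 148. ] [0.5 0.1 0.1]
141 [561.9  76.7 141. ] [-0.7 -0.3 -0.3]
137 [561.9  76.7 137. ] [ 0.6  1.  -0.2]
135.5 [561.9  76.7 135.5] [-0.8 -0.5 -0.2]
134.5 [561.9  76.7 134.5] [ 0.4  0.5 -0.7]
133.5 [562.   76.7 133.6] [-1. -0. -0.]
```

```bash
python3 - <<'E'
from h import *
grip(0.6);robot.hold(0.4);print(robot.observe()['t'],robot.observe()['grip_width'])
p=np.array([561.9,76.7,230]);robot.servo_line(p,feed=150)
# back off to view lid/handle and probe: rise and shift to -y
yb=np.array([-np.sin(YAW),np.cos(YAW),0])
H=np.array([525,-72.5,0])
robot.movep(H-30*yb+[20,0,330],down(YAW));robot.hold(0.3)
a,i=snap('wrist','k.png');o=robot.observe();np.savez('k.npz',R=i['R'],t=i['t'],camera_matrix=i['camera_matrix'],tcp=o['tcp_pos'])
for n in ['probe_center','probe_tip','well_mouth','lid_handle','lid_hinge','pointer_tip','pointer_hinge']:
    for d in viewer.pinpoint(n,'wrist')[:2]: print(n,w(i,d['at']).round(1),px(i,w(i,d['at'])).round(),round(d['confidence'],2))
b,j=snap('side','l.png')
for n in ['probe_center','probe_tip','lid_handle','lid_hinge','pointer_tip','pointer_hinge']:
    for d in viewer.pinpoint(n,'side')[:3]: print('side',n,w(j,d['at']).round(1),px(j,w(j,d['at'])).round(),round(d['confidence'],2))
cv2.imwrite('pics/m.png',cv2.resize(b[120:250,240:420],(800,578))[:,:,::-1]);print(o['t'])
E
```

```text
15.9917 0.598552116275886
probe_center [565.5  79.3 115.3] [372.  49.] 0.85
probe_center [ 741.5 -119.1  104.9] [433. 229.] 0.28
well_mouth [563.7  80.1 102.4] [369.  51.] 0.86
lid_handle [524.6 -71.9 155.7] [303. 157.] 0.55
lid_hinge [706.4 -13.6 109.3] [442. 155.] 0.56
pointer_tip [564.9  79.8 114.2] [371.  49.] 0.55
pointer_hinge [ 741.5 -117.9  104.5] [433. 228.] 0.82
side probe_center [ 494.6 -227.2   45.5] [306. 289.] 0.67
side probe_center [ 390.  -330.1   42.7] [271. 340.] 0.59
side probe_center [564.4  72.7 114.8] [300. 184.] 0.56
side probe_tip [705.5 -15.4 106. ] [361. 195.] 0.54
side probe_tip [ 390.1 -329.9   -0.4] [272. 353.] 0.52
side probe_tip [ 4.927e+02 -2.308e+02  2.000e-01] [307. 304.] 0.5
side lid_handle [523.1 -66.8 156.9] [298. 206.] 0.59
side lid_hinge [705.8 -17.  103.8] [361. 196.] 0.67
side pointer_tip [ 631.5 -152.9  192.7] [354. 206.] 0.54
side pointer_hinge [ 743.8 -114.7  108.5] [390. 215.] 0.78
17.9667
```

View pics/m.png

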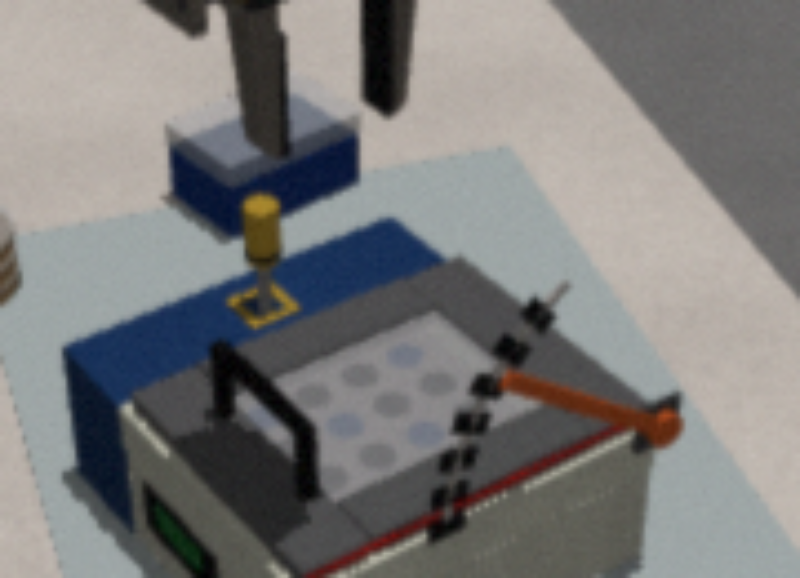

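View pics/k.png

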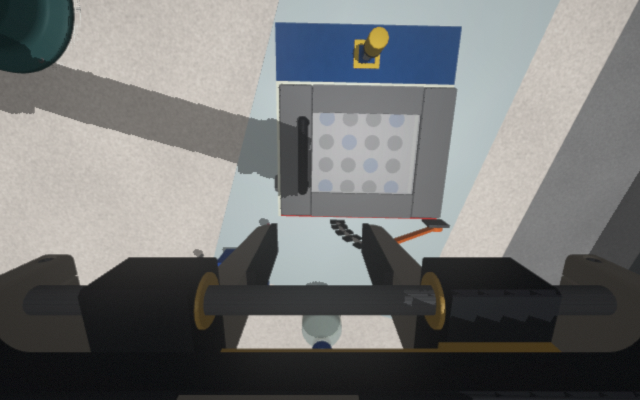

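The side crop shows the probe upright and down in the well (head at (262,228), stem in the square), released. The pointer runs from pivot (662,427) to tip (503,380), next to a black dashed scale. Now I'll refine the pointer angle and handle position from pixels, then grip.

```bash
cat > m3.py <<'E'
from h import *
xb=np.array([np.cos(YAW),np.sin(YAW),0]);yb=np.array([-np.sin(YAW),np.cos(YAW),0])
O=np.array([562.2,76.7,0])-130*yb
def plane(i,u,v,yp):
    R=np.array(i['R']);o=-R.T@np.array(i['t']);d=R.T@np.linalg.inv(i['camera_matrix'])@[u,v,1.]
    X=o+d*((yp-(o-O)@yb)/(d@yb)); return (X-O)@xb,X[2]
def ang(i,p,q,yp):
    a=plane(i,*p,yp);b=plane(i,*q,yp);return np.arctan2(b[1]-a[1],a[0]-b[0]),np.round(a,1),np.round(b,1)
E
python3 - <<'E'
from m3 import *
j=viewer.camera_info('side')
c=lambda u,v:(240+(u+.5)/800*180-.5,120+(v+.5)/578*130-.5)
print('pointer',ang(j,c(662,427),c(503,380),-106))
b=cv2.imread('pics/l.png');h=cv2.cvtColor(b,cv2.COLOR_BGR2HSV)
m=((h[...,0]<14)&(h[...,1]>150)&(h[...,2]>110));m[:195]=0;m[225:]=0;m[:,:350]=0;m[:,386:]=0
ys,xs=np.where(m);k=cv2.fitLine(np.c_[xs,ys].astype(np.float32),2,0,.01,.01).ravel();print(len(xs),k)
P=lambda u:(u,k[3]+(u-k[2])*k[1]/k[0]);print('fit',ang(j,P(386),P(354),-106))
i=dict(np.load('k.npz'));print('bar',ray(i,303,118,157).round(1),ray(i,303,156,157).round(1),ray(i,303,193,157).round(1),'expected',(O+110*xb-195*xb).round(1))
E
```

```text
pointer (np.float64(0.649172007022962), array([110.5, 105.8]), array([ -5.9, 194.1]))
17 [9.7481388e-01 2.2302003e-01 3.6376471e+02 2.0694118e+02]
fit (np.float64(0.6061479387212007), array([100.4, 122.3]), array([ -2.4, 193.5]))
bar [510.6 -27.9 157. ] [523.9 -70.6 157. ] [ 537.7 -115.   157. ] expected [521.5 -73.2   0. ]
```

```bash
python3 - <<'E'
from m3 import *
r=down(YAW);B=np.array([523.2,-72,157.]);G=np.array([0,0,-19.])
robot.movep(B+[0,0,80],r);robot.servo_line(B+[0,0,40],feed=120);robot.servo_line(B+G,feed=80);robot.hold(.1)
f0=np.array(robot.observe()['contact_force']);print(f0)
grip(0.0,45);robot.hold(.3);o=robot.observe();print(o['grip_width'],np.array(o['tcp_pos']).round(1),(np.array(o['contact_force'])-f0).round(1))
h=lambda t:(-195*np.cos(t)+50*np.sin(t))*xb+[0,0,195*np.sin(t)+50*np.cos(t)]
if o['grip_width']>0.08:
    T0=B+G
    for t in np.linspace(0,.64,12)[1:]:
        robot.servo_line(T0+h(t)-h(0),feed=70);o=robot.observe()
        print(round(t,2),(np.array(o['tcp_pos'])-(T0+h(t)-h(0))).round(1),(np.array(o['contact_force'])-f0).round(1),round(o['grip_width'],3))
        if np.linalg.norm(np.array(o['contact_force'])-f0)>40: break
    robot.hold(.3)
    b,j=snap('side','n.png');a,_=snap('wrist','p.png')
    for n in ['lid_handle','lid_hinge','pointer_tip','pointer_hinge','probe_center']:
        for d in viewer.pinpoint(n,'side')[:2]: print('side',n,w(j,d['at']).round(1),px(j,w(j,d['at'])).round(),round(d['confidence'],2))
    cv2.imwrite('pics/q.png',cv2.resize(b[120:250,240:420],(800,578),interpolation=2)[:,:,::-1]);print(robot.observe()['t'])
E
```

```text
[-0.20256155  0.90016202  0.41372766]
0.1160155848182785 [523.3 -72.  138. ] [ 0.3 -0.8 -0. ]
0.06 [ 0.  -0.   0.1] [ 3.3 -0.7 -6.2] 0.117
0.12 [-0.2 -0.2 -0.2] [ 2.6 -1.3 -6. ] 0.117
0.17 [-0.4 -0.4 -0.2] [ 1.8 -2.8 -7. ] 0.111
0.23 [-0.4 -0.5  0.2] [ 0.2 -3.3 -5.8] 0.116
0.29 [-0.4 -0.5  0.4] [-2.6 -4.3 -4.4] 0.114
0.35 [-0.5 -0.7  0.7] [-4.1 -6.4 -3.6] 0.113
0.41 [-0.8 -0.9  0.7] [-6.1 -6.8 -2.3] 0.116
0.47 [-1.2 -1.2  0.7] [-6.4 -6.6 -0.9] 0.114
0.52 [-1.5 -1.4  0.8] [-7.5 -6.6  0. ] 0.116
0.58 [-1.8 -1.6  1.1] [-9.4 -7.1  2.1] 0.118
0.64 [-2.  -1.9  1.3] [-10.8  -9.1   3.9] 0.115
side lid_hinge [709.2 -13.8 104.1] [362. 195.] 0.64
side pointer_tip [ 629.3 -149.5  193.6] [353. 205.] 0.54
side pointer_hinge [ 742.5 -116.2  109.5] [390. 215.] 0.62
side probe_center [ 496.2 -231.6   43.5] [308. 291.] 0.49
side probe_center [ 386.8 -330.9   42.7] [269. 341.] 0.43
25.8
```

View pics/q.png

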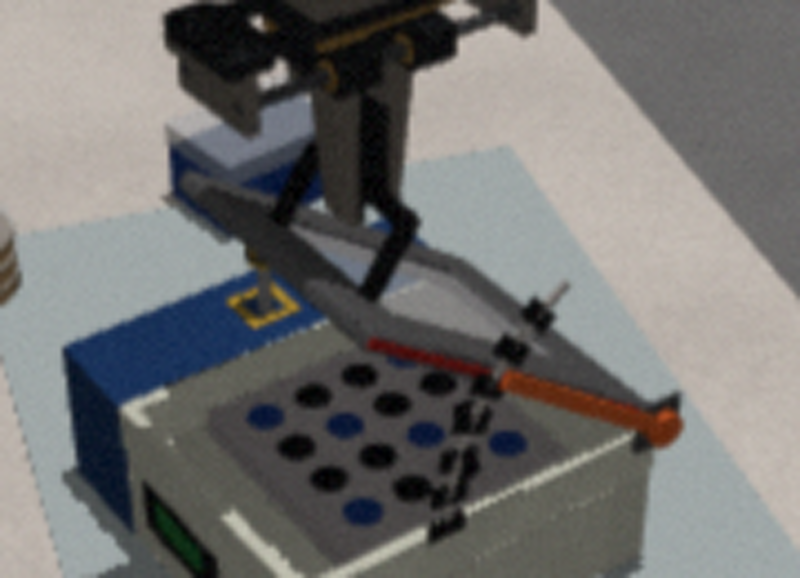

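The side crop shows the lid held up, with its red line (370,343)–(490,375) running on into the pointer (503,380)–(662,427). I'll check the angle numerically.

```bash
python3 - <<'E'
from m3 import *
from scipy.optimize import brentq
j=viewer.camera_info('side')
c=lambda u,v:(240+(u+.5)/800*180-.5,120+(v+.5)/578*130-.5)
for pt in ((370,343),(430,358),(490,373)):
    x,z=plane(j,*c(*pt),-90);print('red',np.arctan2(z-107,110-x),np.hypot(z-107,110-x))
x,z=plane(j,*c(503,380),-106);print('ptr',np.arctan2(z-107,110-x))
o=robot.observe();d=np.array(o['tcp_pos'])+[0,0,19]-(O+110*xb);x,z=d@xb,o['tcp_pos'][2]+19-107
print('tcp-based',np.arctan2(z,-x)-np.arctan2(50,195),np.hypot(x,z),np.hypot(195,50),o['t'],np.linalg.norm(o['joint_velocities']))
# red pixels fit, same image
b=cv2.imread('pics/n.png');print(b[192:206,322:352].astype(int)[...,2].argmax(0))
E
```

```text
red 0.6191623349570254 228.6591040215057
red 0.6190992714346895 184.1505236298553
red 0.6189864154505926 136.57587480441492
ptr 0.6446850355989051
tcp-based 0.6405348195073001 202.64530847745183 201.30822139197394 25.8 0.0046561197352289
[ 8  5  4  5  5 13  5 13 12  6 12  0  0  0  0  0  0  0  0  0  0  0  1  0
  0  1  0  1  2  3]
```

Lid about 0.62–0.64, pointer about 0.645. I'll nudge up 0.015 rad, check that the probe is unchanged, and hand in.

```bash
python3 - <<'E'
from m3 import *
h=lambda t:(-195*np.cos(t)+50*np.sin(t))*xb+[0,0,195*np.sin(t)+50*np.cos(t)]
B=np.array([523.2,-72,138.])
robot.servo_line(B+h(.655)-h(0),feed=20);robot.hold(1.0)
b,j=snap('side');o=robot.observe();print(o['t'],o['grip_width'],o['contact_force'],np.linalg.norm(o['joint_velocities']))
cv2.imwrite('pics/r.png',cv2.resize(b[120:250,240:420],(800,578),interpolation=2)[:,:,::-1])
E
```

```text
27.15 0.11828846400766568 [-10.50382478  -7.61671064   4.59003944] 0.0024305080705492076
```

View pics/r.png

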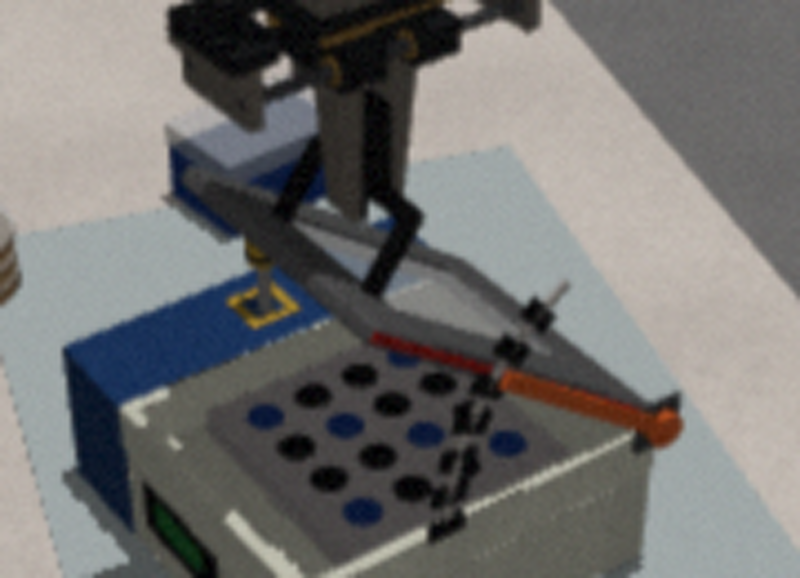

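The red line now starts at (373,337) and runs into the pointer's end, which has not moved. The probe stands at (262,280) as before, and the arm is still.

```bash
python3 -c "
from h import *
robot.job_done();o=robot.observe();print(o['t'],o['grip_width'])"
```

```text
the job is handed in; nothing more can be done
the job is handed in; nothing more can be done
```

The probe is standing in the well, released, and the lid is held at the pointer. I handed the job in at about 27 s of robot time; no verdict was reported.

- **Probe:** I took the larger yellow probe from the blue stand and lowered it into the well until its foot was at about the bottom, with no side load. After release the side picture showed it upright, with its centre found 115 mm above the bench, which means fully down.
- **Lid:** I gripped the black handle at 45 N and raised it in an arc. In the last picture the red line runs on into the pointer, the pointer has not moved, and the arm is still and holding.
- **Angles:** The pointer measured about 0.645 rad. The lid came out as 0.62 rad from the red line and 0.64 rad from the tool position, so the two readings differ by 0.02 rad. I raised it another 0.015 rad to bring it nearer the pointer. All of these are well within the 0.07 rad allowed.
- **Less certain:**
  - A colour-based line fit of the pointer gave 0.606 rad, but it rested on only 17 pixels, so I ignored it.
  - In the last picture the lid hides part of the probe's head. The geometry puts the gap between them at about 29 mm.
  - I made no final measurement of the dishes, bottle or tip box. The arm did not work close to them.

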